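# Step the tube turret back one notch

## Task

The tube turret on the olive drab tester has been stepped one notch too far. Lift the yellow pawl out of the turret's teeth by pushing its upright blue pin away from the wheel, push the turret wheel back exactly one notch (clockwise seen from above) by its tall brass post so that the red socket stands at the brass pointer again, then push the pawl fully home into its new notch. Only push with the fingers: pinch or grip nothing, do not touch the toggle switches, and leave everything else where it stands.

Things in the scene. Friction and masses are not known exactly. Their poses are not given: they have to be found in the camera images.
- tester: Olive drab steel tester, fixed, 280 (x) x 440 (y) x 100 mm; its flat top is the deck. Origin at the centre of its underside, x to its back, y to its left, z up; front faces the robot. On the deck in this frame: turret axis (0, 60) mm, pawl pivot (-80, -25), meter 12 high at x 40 to 110, y 147 to 217, brass pointer 8 high beyond the teeth, 22.5 degrees from x towards y about the turret axis.
- wheel (a joint): Angle (rad) of the flat steel turret wheel, + anticlockwise from above. 8 saw teeth, pitch 0.785 rad, tip radius 84, root 70, top face 18 mm above the deck; sockets to 24, hub to 26 mm. Starts in its notch at 0.02 to 0.10; in the next notch back it reads -0.80 to -0.65 (free play). About 2 N at the post turns it; it stays where left. A seated pawl stops it going backward (negative).
- pawl (a joint): Angle (rad) of the yellow pawl about its upright pivot: 0 = fully home in a notch, rising to 0.45 (stop) as its nose swings away from the wheel; the teeth pass freely above 0.18. About 1 N at its pin moves it; it stays where left. Arm 17 mm high above the deck, nose pointing along tester +x, on the wheel's tester -y side.
- wheel_center (a point): Centre of the wheel's top face, on its axis, 18 mm above the deck; turns with the wheel.
- post_mid (a point): Middle of the tall brass post on the wheel: upright, round, 16 mm in diameter, from the wheel face to 66 mm above the deck; this point is 46 mm above the deck and 54 mm from the wheel's axis. It starts on the wheel's tester +y side, a little to tester -x; pushed towards tester +x it turns the wheel back.
- pin_mid (a point): Middle of the pawl's upright blue finger pin: round, 16 mm in diameter, top 62 mm above the deck; this point is 42 mm above the deck and 89 mm from the pawl's pivot. Pushed towards tester -y it lifts the pawl, towards tester +y it seats it.
- red_socket (a point): Top centre of the red socket on the wheel, 24 mm in diameter, 54 mm from the axis; it belongs at the brass pointer.
- toggles: Toggle switch bank on the front of the deck, fixed: plate 32 (x) x 170 (y) mm, toggles 29 mm high above the deck; origin at the centre of the plate's underside on the deck. Not to be touched.
- amber_tube: Amber glass tube standing on the deck, diameter 38, height 78 mm; origin at the centre of its underside. Leave alone.
- ceramic_tube: Squat white ceramic transmitting tube standing on the deck, diameter 44, height 58 mm; origin at the centre of its underside. Leave alone.
- socket_wrench: Steel socket wrench lying on the counter, 225 mm long, 46 mm high at its head. Leave alone.
- screw_tin: Open aluminium tin on the counter, diameter 76, height 45 mm. Leave alone.
- screwdriver: Screwdriver lying on the counter. Leave alone.
- solder_spool: Copper-coloured spool on the counter, diameter 60, height 40 mm. Leave alone.
- parts_box: Green steel parts box with a closed hinged lid, 280 x 150 x 152 mm high plus handle, fixed on the counter to the left; origin at the centre of its underside. Leave alone.

How it is judged (in metres and radians):
On the way, in this order (a step that is already met when the one before it is completed fails the run):
1. the pawl is lifted clear of the teeth, the wheel still in its first notch (value of joint pawl above 0.18 rad and value of joint wheel between -0.12 and 0.22 rad), for 0.1 s.
2. the wheel is pushed back one notch with the pawl still lifted (value of joint pawl above 0.15 rad and value of joint wheel between -0.95 and -0.5 rad), for 0.1 s.
3. the pawl is home in the new notch (value of joint pawl below 0.06 rad and value of joint wheel between -0.825 and -0.615 rad), for 0.2 s.
At the end, for the whole second after the job is handed in: The wheel rests one notch back (between -0.825 and -0.615 rad), the pawl is home in that notch (below 0.06 rad), both at rest (all of step 3 and velocity of joint wheel between -0.05 and 0.05 rad/s and velocity of joint pawl between -0.05 and 0.05 rad/s); the robot touches nothing.
It fails at once if the wheel is turned forward by more than a third of a notch, or back by a notch and a half (value of joint wheel above 0.37 rad or value of joint wheel below -1.2 rad).
It fails at once if the brass post or the pawl's pin is pinched (pressed on opposite sides at once) (contact force between each of wheel_c18, wheel_c19 and the fingers above 1.5 N or contact force between each of pawl_c4, pawl_c5 and the fingers above 1.5 N).
It fails at once if the toggle switches are touched (contact force between any of the arm, the fingers and toggles above 1 N).
It fails at once if the parts box is knocked (contact force between any of the arm, the fingers and parts_box above 3 N).
It fails at once if a tube, the wrench, screwdriver, tin or spool is lifted, carried or pushed away by 15 mm (distance of any of amber_tube, ceramic_tube, socket_wrench, screw_tin, screwdriver, solder_spool from where it was at the start of the episode above 0.015 m).
It also fails if it takes over 64 s, if anything falls off the work surface, if the arm or the gripper's body presses on something with over 40 N, if the wrist force passes 120 N, or if a joint passes its speed limit or range.

## Robot

A 6-joint arm with a two-finger parallel gripper is mounted at the origin on the work surface. World frame = base frame: x ahead of the robot, y to its left, z up, the work surface at z = 0. Lengths are in mm, angles in rad, forces in N, time in s.
With the tool pointing down it reaches from about 300 to 775 mm from the base axis. Payload 14.6 kg.
Tool frame: the origin (TCP) lies midway between the tips of the shut fingers; the grasp point (between the pads) lies 19 mm behind it (manip.grip_depth is the distance from the TCP to the grasp point, in mm); y points along the fingers, z is the direction in which the jaws open and shut, and the axes are right-handed (so a half turn about y gives the same grasp; the last joint's range is limited). The gripper opens to 94 mm and grips with 3 to 60 N. Pads are 16 mm wide; open, the fingers measure 119 mm over their backs; the gripper's body (75 mm by 177 mm) begins 78 mm behind the grasp point.
Start: joints at [1.172, 0.3, 1.521, -0, 1.321, -0.067], TCP at [179.157, 519.992, 205.446] pointing down, gripper open.
Joint ranges: [-3.03, 3.03], [-0.79, 2.21], [0.23, 2.52], [-1.04, 4.18], [0, 3.07], [-2.55, 2.55]. Speed limits (rad/s): [2.22, 2.22, 2.57, 3.14, 3.14, 3.14].

## Interface

Orientations are given as a unit quaternion [x, y, z, w].
In Python, from workcell import manip, eyes gives the robot as it stands.
- The arm moves only by the shell command python3 -m handwheel 'ROWS' [FORCE]. ROWS is a JSON object of lists of equal length, an entry for each row: "dr": the turn, a rotation vector about the tool's x, y, z in rad, a list of three; "translation": the shift along the tool's x, y, z in mm, a list of three; "jaw": the opening, from -1 (shut) to 1 (fully open). In form: {"dr": [[ax, ay, az], ...], "translation": [[x, y, z], ...], "jaw": [jaw, ...]}. A call has 1 to 20 rows; each row shifts and turns the pose as measured when the row begins, along the tool's axes as they then stand; what a row does not reach is not made up. A row lasts 1/8 s, in which the tool goes at most 62.5 mm and 10.7 degrees, less where a joint would pass 70% of its speed; a pose out of reach is approached as far as the arm can. A call is refused whole if a number of a shift passes 62.5 or a number of a turn 0.188, either way. A call with a gripper value outside its range is refused whole. The fingers move at their own pace and stop on an object; FORCE is the grip in N (left out, the last holds). Time passes only in rows, so rows that do not move let the fingers close. It gives the time, the measured TCP pose, the force and the opening at its end, in the units of the state.
- manip.observe(): the state, without advancing time (a new reading comes with each control period).
- eyes.camera(name): name is "scene" or "top" or "wrist"; returns a dict with "frame" (400x640x3 uint8, blue, green, red), "depth" (400x640 float32, mm along the optical axis (not along the pixel's ray), 0 where there is no reading), "fov_y" (degrees; the focal length in pixels is half the picture's height over the tangent of half this angle, whatever the lens; pixels are square), "cx", "cy" (the principal point, pixels), "dist" ([k1, k2, p1, p2, k3] as OpenCV has them; the pictures are not rectified), "R" (3x3) and "t" (3): a world point X has camera coordinates R X + t. Camera axes: x right, y down, z forward; pixel columns grow to the right and rows downward; lengths in mm; the calibration is good to about 2 mm. A picture is of the moment at which its call begins.
- manip.job_done(): hands the job in, once; it reports no verdict.
The state is a dict: "time_s": time; "joint_positions": joint angles; "joint_vel": joint speeds; "tau": joint torques, N m; "tcp_pos": TCP position; "ee_rot": TCP orientation; "contact_force": force on the tool from outside, world axes, zero at the start; "ft_torque": the same for the moment, N m; "grip_width": finger opening in mm.
Only numpy, scipy, OpenCV 4.12 (cv2) and the standard library are available. Lean on these libraries where they do the work, as an engineer would, in place of code of your own. Each camera call takes 0.05 s, during which the arm holds its last target. There are 200 camera calls.

## Working session

There is one attempt and no reset: what is moved stays moved. The work goes in short steps, Python scripts to look and compute and a shell command to move; the robot and the scene stay as the last step left them, time stands still between calls to the robot, and variables do not carry over. Pictures are saved under pics/ and viewed, about 8 in all and at most 12, crops included, and the job is handed in when it is done.

```bash
mkdir -p pics; ls
cat > h.py <<'E'
import numpy as np, cv2
from workcell import manip, eyes
def K(c):
    h,w=c["frame"].shape[:2]; f=h/2/np.tan(np.radians(c["fov_y"])/2)
    return np.array([[f,0,c["cx"]],[0,f,c["cy"]],[0,0,1.]])
def ray(c,px):
    u=cv2.undistortPoints(np.array(px,float).reshape(-1,1,2),K(c),np.array(c["dist"],float)).reshape(-1,2)
    R=np.array(c["R"]);t=np.array(c["t"])
    d=np.c_[u,np.ones(len(u))]@R
    return -R.T@t,d
def plane(c,px,z):
    o,d=ray(c,px); return o+d*((z-o[2])/d[:,2])[:,None]
def depthpt(c,px):
    o,d=ray(c,px); return np.array([o+di*float(c["depth"][int(round(p[1])),int(round(p[0]))]) for p,di in zip(px,d)])
E
python3 - <<'E'
from h import *
import pickle
s=manip.observe(); print({k:np.round(v,3).tolist() for k,v in s.items()}, manip.grip_depth)
C={n:eyes.camera(n) for n in("top","scene")}
pickle.dump(C,open("c0.pkl","wb"))
for n,c in C.items():
    cv2.imwrite(f"pics/{n}0.png",c["frame"]); print(n,np.round(c["R"],3).tolist(),np.round(c["t"],1),c["fov_y"])
E
```

```text
pics
{'time_s': 0.0, 'joint_positions': [1.172, 0.3, 1.522, -0.0, 1.321, -0.067], 'joint_vel': [-0.002, 0.0, -0.001, -0.002, 0.001, 0.002], 'tau': [-0.005, -53.183, -35.272, 0.071, 0.025, -0.0], 'tcp_pos': [179.038, 519.743, 204.878], 'ee_rot': [0.698, -0.117, 0.117, -0.697], 'contact_force': [0.122, -0.298, -0.367], 'ft_torque': [0.017, 0.028, -0.022], 'grip_width': 93.84} 18.8
top [[-0.016, -1.0, 0.027], [-0.997, 0.014, -0.08], [0.08, -0.028, -0.996]] [ -34.1  558.2 1249.9] 50.73093833231122
scene [[0.334, 0.943, 0.005], [0.798, -0.28, -0.534], [-0.502, 0.182, -0.845]] [-178.7 -390.8 1512.9] 54.66403391936687
```

View pics/top0.png

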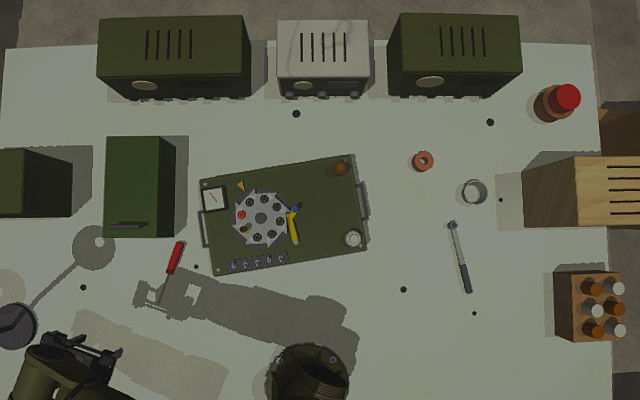

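View pics/scene0.png

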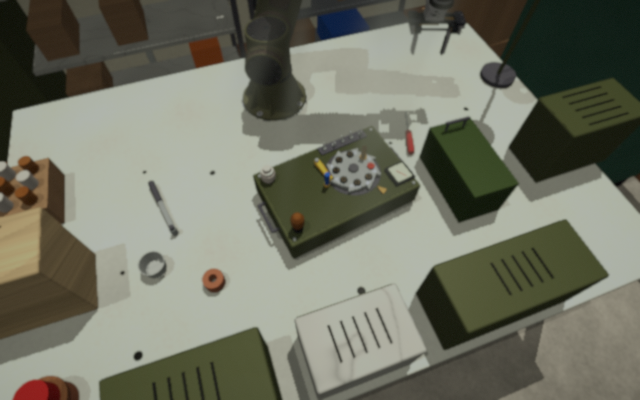

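The top view shows the tester with corners near (200,180), (355,154), (367,248) and (216,276). The wheel is around (262,218), the yellow pawl near (294,228), the blue pin near (294,209), the toggles in the front row at (230-290,260), and the red socket near (241,214). The scene view agrees. Next I'll measure the pose from depth and colour.

```bash
cat >> h.py <<'E'
def cloud(c):
    h,w=c["depth"].shape; v,u=np.mgrid[0:h,0:w]
    o,d=ray(c,np.c_[u.ravel(),v.ravel()]); return (o+d*c["depth"].reshape(-1,1)).reshape(h,w,3)
def blob(c,lo,hi,box,amin=4):
    hsv=cv2.cvtColor(c["frame"],cv2.COLOR_BGR2HSV); m=cv2.inRange(hsv,lo,hi)
    x0,y0,x1,y1=box; k=np.zeros_like(m); k[y0:y1,x0:x1]=255; m&=k
    n,l,st,ce=cv2.connectedComponentsWithStats(m)
    return sorted([(int(st[i,4]),np.round(ce[i],1).tolist(),st[i,:4].tolist()) for i in range(1,n) if st[i,4]>=amin],reverse=True)
E
python3 - <<'E'
from h import *
import pickle
C=pickle.load(open("c0.pkl","rb")); c=C["top"]
P=cloud(c)
m=((P[...,2]>85)&(P[...,2]<112)).astype(np.uint8); m[:, :190]=0;m[:,380:]=0;m[:140]=0;m[290:]=0
m[(P[...,2]>95)&(m>0)]=1
print("deck z median",np.median(P[...,2][m>0]))
m=cv2.morphologyEx(m,cv2.MORPH_OPEN,np.ones((5,5)))
pts=P[m>0][:,:2].astype(np.float32)
r=cv2.minAreaRect(pts); print(r); print(cv2.boxPoints(r))
box=(195,150,370,280)
print("yellow",blob(c,(20,120,80),(35,255,255),box)[:3])
print("blue",blob(c,(100,100,40),(130,255,255),box)[:3])
print("red",blob(c,(0,150,80),(8,255,255),box)[:3])
for n,z in(("z50..",0),):pass
for nm,lo,hi,z in(("red",(0,150,80),(8,255,255),124),("blue",(100,100,40),(130,255,255),162)):
    b=blob(c,lo,hi,box)
    if b: print(nm,plane(c,[b[0][1]],z),depthpt(c,[b[0][1]]))
cv2.imwrite("pics/crop1.png",cv2.resize(c["frame"][150:285,190:375],None,fx=4,fy=4,interpolation=cv2.INTER_CUBIC))
E
```

```text
deck z median 100.90715621743175
((508.994384765625, 59.72380065917969), (281.14630126953125, 442.442626953125), 8.711028099060059)
[[ 336.53857  257.10333]
 [ 403.547   -180.23563]
 [ 681.4502  -137.65573]
 [ 614.4418   299.68323]]
yellow [(195, [291.9, 225.6], [286, 210, 13, 35]), (39, [240.7, 185.5], [237, 181, 8, 11]), (13, [245.8, 231.3], [242, 229, 7, 5])]
blue [(30, [294.0, 208.3], [291, 206, 7, 6])]
red [(43, [241.1, 214.3], [237, 211, 9, 8])]
red [[510.72403132 171.37031119 124.        ]] [[510.80090802 171.62038536 122.36163766]]
blue [[522.9636495  24.0312926 162.       ]] [[522.75143975  23.93373799 165.57602563]]
```

View pics/crop1.png

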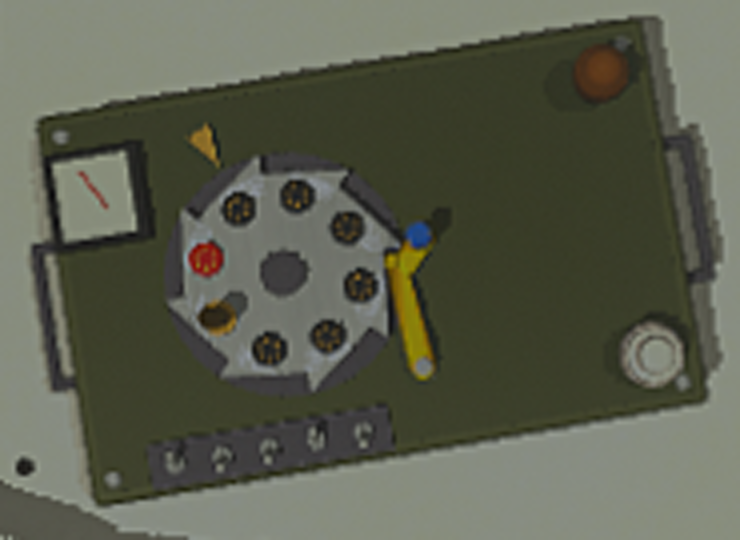

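Measurements check out:

| Item | Value | Compared with |
|---|---|---|
| Deck height | z ≈ 101 mm | 100 mm given |
| Deck size | 281 x 442 mm | 280 x 440 mm given |
| Yaw | 8.7° | – |
| Red socket to axis | 53.5 mm | 54 mm given |
| Pin to pivot | 89.3 mm | 89 mm given |

Next come the tool axes and the post position.

```bash
cat >> h.py <<'E'
from scipy.spatial.transform import Rotation as Rot
O=np.array([509.,59.7]); A=np.radians(8.7); X=np.array([np.cos(A),np.sin(A)]); Y=np.array([-np.sin(A),np.cos(A)])
tow=lambda p:O+p[0]*X+p[1]*Y
tot=lambda w:np.array([(np.array(w)[:2]-O)@X,(np.array(w)[:2]-O)@Y])
def st():
    s=manip.observe(); R=Rot.from_quat(s["ee_rot"]).as_matrix()
    print("t",round(s["time_s"],2),"tcp",np.round(s["tcp_pos"],1),"tester",np.round(tot(s["tcp_pos"]),1),"F",np.round(s["contact_force"],1),"w",round(s["grip_width"],1))
    print("tool axes (rows x,y,z in tester frame)\n",np.round((R.T)@np.c_[np.r_[X,0],np.r_[Y,0],[0,0,1]],3))
    return s,R
def totool(R,dt):  # tester-frame vector -> tool axes
    return np.round(R.T@np.r_[dt[0]*X+dt[1]*Y,dt[2]],1)
def joints(c,box=None):
    "wheel and pawl angle from red socket / blue pin top"
    b=blob(c,(0,150,60),(8,255,255),box)
    if b:
        q=tot(plane(c,[b[0][1]],124)[0]); d=q-[0,60]; print("red",b[0],np.round(q,1),"r",round(np.hypot(*d),1),"wheel",round(np.arctan2(d[1],d[0])-np.radians(67.5),3))
    b=blob(c,(100,100,30),(130,255,255),box)
    if b:
        q=tot(plane(c,[b[0][1]],162)[0]); d=q-[-80,-25]; print("pin",b[0],np.round(q,1),"r",round(np.hypot(*d),1),"ang",round(np.arctan2(d[1],d[0]),3))
E
python3 - <<'E'
from h import *
import pickle
c=pickle.load(open("c0.pkl","rb"))["top"]
s,R=st(); joints(c,(195,150,370,280))
print("post",np.round(tot(plane(c,[(245.0,230.8)],166)[0]),1))
P=cloud(c); m=(P[...,2]>160)&(P[...,2]<172); m[:, :200]=0;m[:,280:]=0;m[:200]=0;m[255:]=0
print("post cloud",m.sum(),np.round(tot(P[m].mean(0)),1))
m=(P[...,2]>152)&(P[...,2]<170); m[:, :285]=0;m[:,305:]=0;m[:195]=0;m[220:]=0
print("pin cloud",m.sum(),np.round(tot(P[m].mean(0)),1))
for nm,t in(("lift start",(12,15,160)),):
    d=np.r_[np.array(t[:2])-tot(s["tcp_pos"]),t[2]-s["tcp_pos"][2]]; print(nm,d,totool(R,d))
E
```

```text
t 0.1 tcp [179.1 519.8 205. ] tester [-256.5  504.7] F [ 0.4 -0.1  0.5] w 94.0
tool axes (rows x,y,z in tester frame)
 [[ 0.885 -0.465 -0.   ]
 [-0.    -0.001 -1.   ]
 [ 0.465  0.885 -0.001]]
red (43, [241.1, 214.3], [237, 211, 9, 8]) [ 18.6 110.1] r 53.5 wheel 0.037
pin (30, [294.0, 208.3], [291, 206, 7, 6]) [  8.4 -37.4] r 89.3 ang -0.139
post [-29.4 100.7]
post cloud 32 [-24.2 107.9]
pin cloud 29 [  7.7 -37.9]
lift start [ 268.5111744  -489.70697478  -44.96907455] [ 465.4   45.2 -308.6]
```

```bash
python3 -m handwheel '{"dr":[[0,0,0],[0,0,0],[0,0,0],[0,0,0],[0,0,0],[0,0,0],[0,0,0],[0,0,0],[0,0,0],[0,0,0],[0,0,0],[0,0,0],[0,-0.161,0],[0,-0.161,0],[0,-0.161,0],[0,0,0]],"translation":[[0,-40,0],[0,-20,0],[46.5,0,-31],[46.5,0,-31],[46.5,0,-31],[46.5,0,-31],[46.5,0,-31],[46.5,0,-31],[46.5,0,-31],[46.5,0,-31],[46.5,0,-31],[46.5,0,-31],[0,0,0],[0,0,0],[0,0,0],[0,0,0]],"jaw":[-1,-1,-1,-1,-1,-1,-1,-1,-1,-1,-1,-1,-1,-1,-1,-1]}' 10
python3 - <<'E'
from h import *
s,R=st(); c=eyes.camera("wrist"); cv2.imwrite("pics/w1.png",c["frame"]); 
for t in((10,5),(10,0)): print(totool(R,np.r_[np.array(t)-tot(s["tcp_pos"]),140-s["tcp_pos"][2]]))
E
```

```text
time_s: 2.1
tcp_pos: [526.5, 58.6, 262.7]
ee_rot: [0.706, 0.055, -0.061, -0.703]
contact_force: [0.3, 0.0, -0.4]
grip_width: 0.5
t 2.1 tcp [526.5  58.6 262.7] tester [17.1 -3.7] F [ 0.3  0.  -0.4] w 0.5
tool axes (rows x,y,z in tester frame)
 [[ 1.     0.012 -0.008]
 [-0.008 -0.004 -1.   ]
 [-0.012  1.    -0.004]]
[ -6.  122.7   9.3]
[ -6.1 122.7   4.3]
```

View pics/w1.png

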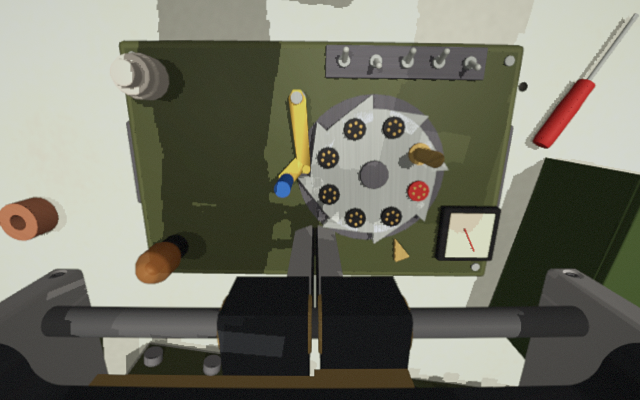

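The wrist view shows the tool aligned with the tester. The pin is at (285,186), the red socket at (418,190), the post top at (430,157), and nothing lies under the fingers except the wheel and deck. Next I'll descend beside the pin and push it towards tester -y, to TCP y ≈ -46. That gives a pawl angle of 0.25–0.35 for any plausible finger thickness.

```bash
python3 -m handwheel '{"dr":[[0,0,0],[0,0,0],[0,0,0],[0,0,0],[0,0,0],[0,0,0],[0,0,0],[0,0,0]],"translation":[[-6,30,2],[-6,30,2],[0,30,0],[0,20,0],[0,9,0],[0,0,-5],[0,0,-5],[0,0,0]],"jaw":[-1,-1,-1,-1,-1,-1,-1,-1]}'
python3 - <<'E'
from h import *
s,R=st()
E
```

```text
time_s: 3.15
tcp_pos: [514.9, 49.9, 142.3]
ee_rot: [0.707, 0.048, -0.051, -0.704]
contact_force: [-1.2, -0.0, -0.3]
grip_width: 0.5
t 3.15 tcp [514.9  49.9 142.3] tester [  4.4 -10.6] F [-1.2 -0.  -0.3] w 0.5
tool axes (rows x,y,z in tester frame)
 [[ 1.    -0.012 -0.005]
 [-0.005 -0.005 -1.   ]
 [ 0.012  1.    -0.005]]
```

```bash
python3 -m handwheel '{"dr":[[0,0,0],[0,0,0],[0,0,0],[0,0,0],[0,0,0],[0,0,0],[0,0,0],[0,0,0],[0,0,0],[0,0,0]],"translation":[[0,0,-4],[0,0,-4],[0,0,-4],[0,0,-4],[0,0,-4],[0,0,-4],[0,0,-4],[0,0,-4],[0,0,-3],[0,0,0]],"jaw":[-1,-1,-1,-1,-1,-1,-1,-1,-1,-1]}'
python3 - <<'E'
from h import *
s,R=st(); c=eyes.camera("wrist"); joints(c,(0,0,640,270)); cv2.imwrite("pics/w2.png",c["frame"])
c=eyes.camera("top"); joints(c,(195,150,370,280)); cv2.imwrite("pics/t2.png",cv2.resize(c["frame"][150:285,190:375],None,fx=4,fy=4))
E
```

```text
time_s: 4.4
tcp_pos: [520.2, 12.8, 143.1]
ee_rot: [0.707, 0.048, -0.051, -0.704]
contact_force: [0.4, 0.5, 0.1]
grip_width: 0.4
t 4.4 tcp [520.2  12.8 143.1] tester [  3.9 -48. ] F [0.4 0.5 0.1] w 0.4
tool axes (rows x,y,z in tester frame)
 [[ 1.    -0.013 -0.004]
 [-0.004 -0.004 -1.   ]
 [ 0.013  1.    -0.004]]
red (697, [528.6, 241.9], [512, 228, 35, 30]) [ 15.6 107.7] r 50.2 wheel 0.077
pin (1045, [282.7, 232.2], [267, 208, 31, 48]) [ -9.9 -66.7] r 81.6 ang -0.536
red (43, [241.1, 214.3], [237, 211, 9, 8]) [ 18.6 110.1] r 53.5 wheel 0.037
```

View pics/w2.png

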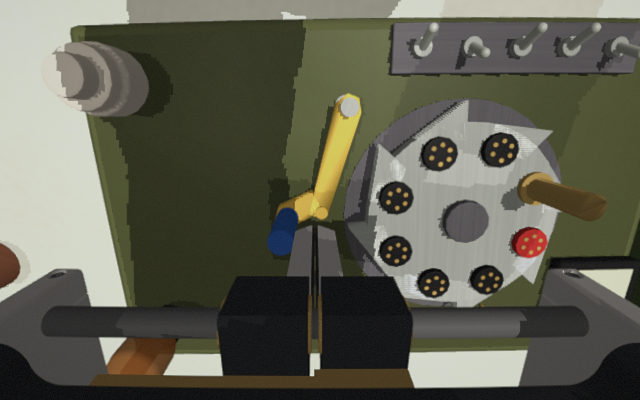

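The wrist view shows the pawl swung clear of the teeth, with its pin at (282,235), and the wheel not moved (wheel ≈ 0.04 from the top camera). Next I'll back off, rise, cross over and come down on the tester -x side of the post.

```bash
python3 -m handwheel '{"dr":[[0,0,0],[0,0,0],[0,0,0],[0,0,0],[0,0,0],[0,0,0],[0,0,0],[0,0,0],[0,0,0]],"translation":[[0,0,6],[0,-30,6],[0,-25,0],[-15,0,37],[-15,0,37],[-15,0,37],[-14,0,35],[0,0,0],[0,0,0]],"jaw":[-1,-1,-1,-1,-1,-1,-1,-1,-1]}'
python3 - <<'E'
from h import *
s,R=st(); c=eyes.camera("wrist"); cv2.imwrite("pics/w3.png",c["frame"]); joints(c,(0,0,640,270))
print(totool(R,np.r_[np.array((-54,108))-tot(s["tcp_pos"]),146-s["tcp_pos"][2]]))
c=eyes.camera("top"); joints(c,(195,150,370,280))
E
```

```text
time_s: 5.62
tcp_pos: [437.1, 168.4, 199.9]
ee_rot: [0.707, 0.049, -0.05, -0.704]
contact_force: [-0.1, -0.2, -0.5]
grip_width: 0.4
t 5.62 tcp [437.1 168.4 199.9] tester [-54.6 118.3] F [-0.1 -0.2 -0.5] w 0.4
tool axes (rows x,y,z in tester frame)
 [[ 1.    -0.011 -0.002]
 [-0.002 -0.004 -1.   ]
 [ 0.011  1.    -0.004]]
red (1651, [496.8, 164.4], [466, 127, 63, 76]) [-90.8 276.8] r 235.0 wheel 0.789
pin (471, [117.3, 260.8], [93, 249, 41, 21]) [-20.9 -44.7] r 62.3 ang -0.322
[  0.8  54.  -10. ]
red (44, [241.1, 214.2], [237, 211, 9, 8]) [ 18.9 110.1] r 53.5 wheel 0.032
pin (28, [306.5, 210.2], [304, 208, 6, 6]) [ -2.2 -69.5] r 89.7 ang -0.52
```

View pics/w3.png

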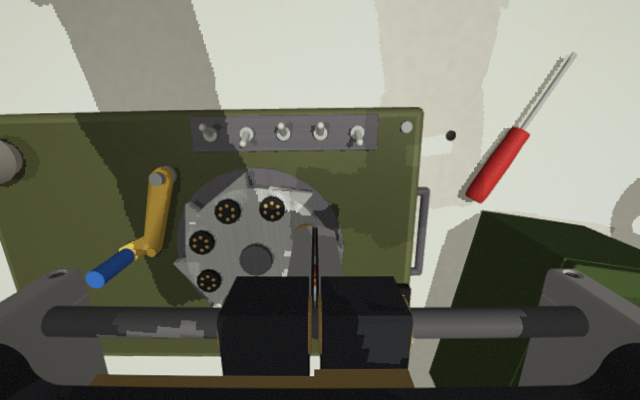

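Step 1 is met: the top view gives pawl ≈ 0.38 and wheel ≈ 0.03. I'll descend and push the post towards tester +x, stopping short to measure.

```bash
python3 -m handwheel '{"dr":[[0,0,0],[0,0,0],[0,0,0],[0,0,0],[0,0,0],[0,0,0],[0,0,0],[0,0,0],[0,0,0],[0,0,0],[0,0,0],[0,0,0],[0,0,0],[0,0,0],[0,0,0]],"translation":[[0,15,-8],[0,25,0],[0,15,0],[0,0,0],[4,0,0],[4,0,0],[4,0,0],[4,0,0],[4,0,0],[4,0,0],[4,0,0],[4,0,0],[4,0,0],[4,0,0],[0,0,0]],"jaw":[-1,-1,-1,-1,-1,-1,-1,-1,-1,-1,-1,-1,-1,-1,-1]}'
python3 - <<'E'
from h import *
s,R=st()
c=eyes.camera("top"); joints(c,(195,150,370,280)); cv2.imwrite("pics/t3.png",cv2.resize(c["frame"][150:285,190:375],None,fx=4,fy=4))
c=eyes.camera("scene"); cv2.imwrite("pics/s3.png",c["frame"]); joints(c,(250,120,420,260))
E
```

```text
time_s: 7.6
tcp_pos: [480.7, 161.9, 140.7]
ee_rot: [0.707, 0.046, -0.05, -0.704]
contact_force: [-0.1, 0.5, 0.3]
grip_width: 0.9
t 7.6 tcp [480.7 161.9 140.7] tester [-12.5 105.3] F [-0.1  0.5  0.3] w 0.9
tool axes (rows x,y,z in tester frame)
 [[ 1.    -0.016 -0.006]
 [-0.006 -0.003 -1.   ]
 [ 0.016  1.    -0.003]]
pin (31, [306.3, 210.3], [304, 208, 6, 6]) [ -2.3 -69. ] r 89.2 ang -0.515
red (41, [410.1, 144.3], [409, 136, 4, 15]) [  9.2 267.4] r 207.6 wheel 0.348
pin (56, [314.7, 178.1], [312, 173, 6, 12]) [  6.6 -73.9] r 99.4 ang -0.514
```

Run:
```python
from h import *
import pickle
c0=pickle.load(open("c0.pkl","rb"))["scene"]; print("before"); joints(c0,(300,130,390,220))
c=eyes.camera("scene"); print("now"); joints(c,(300,130,390,220)); cv2.imwrite("pics/s3c.png",cv2.resize(c["frame"][110:260,245:425],None,fx=4,fy=4,interpolation=cv2.INTER_CUBIC))
```

```text
before
red (8, [370.1, 165.9], [369, 165, 3, 3]) [ 22.1 109. ] r 53.7 wheel -0.031
pin (40, [326.6, 177.4], [324, 173, 6, 11]) [ 20.5 -42.6] r 102.0 ang -0.173
now
red (5, [370.2, 173.6], [369, 173, 3, 2]) [46.8 93.8] r 57.7 wheel -0.552
pin (55, [314.8, 178.2], [312, 173, 6, 12]) [  7.  -73.8] r 99.8 ang -0.511
```

View pics/s3c.png

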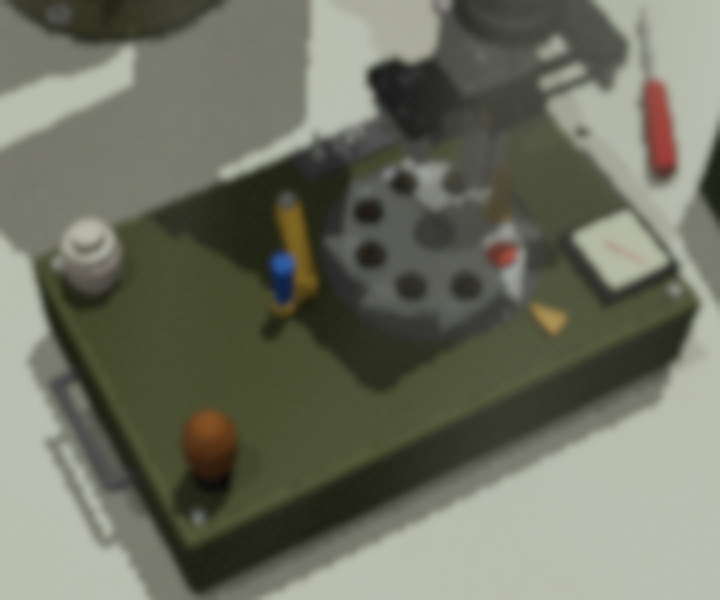

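The scene crop shows the finger behind the post at (497,195), the red socket at (503,250) near the pointer, and the pawl still out with its pin at (283,280). After correcting for the scene camera's bias the wheel is at about -0.48, and the geometry gives -0.46. Another ~13 mm is needed.

```bash
python3 -m handwheel '{"dr":[[0,0,0],[0,0,0],[0,0,0],[0,0,0],[0,0,0]],"translation":[[3,0,1],[3,0,1],[3,0,1],[3,0,0],[0,0,0]],"jaw":[-1,-1,-1,-1,-1]}'
python3 - <<'E'
from h import *
s,R=st()
c=eyes.camera("scene"); joints(c,(300,130,390,220))
x=tot(s["tcp_pos"])[0]+16; print("geom wheel",np.arccos(x/54)-np.radians(112.5))
E
```

```text
time_s: 8.38
tcp_pos: [492.5, 166.2, 140.6]
ee_rot: [0.707, 0.046, -0.05, -0.704]
contact_force: [-1.4, -0.1, 0.1]
grip_width: 0.2
t 8.38 tcp [492.5 166.2 140.6] tester [ -0.2 107.8] F [-1.4 -0.1  0.1] w 0.2
tool axes (rows x,y,z in tester frame)
 [[ 1.    -0.016 -0.007]
 [-0.007 -0.004 -1.   ]
 [ 0.016  1.    -0.004]]
pin (55, [314.8, 178.2], [312, 173, 6, 12]) [  7.  -73.8] r 99.8 ang -0.511
geom wheel -0.6896977996690767
```

```bash
python3 -m handwheel '{"dr":[[0,0,0],[0,0,0],[0,0,0],[0,0,0],[0,0,0],[0,0,0],[0,0,0],[0,0,0],[0,0,0],[0,0,0],[0,0,0]],"translation":[[-8,0,0],[-7,0,0],[0,-30,0],[0,-30,0],[4,0,-43],[4,0,-43],[4,0,-43],[4,0,-43],[3,0,-40],[0,0,0],[0,0,0]],"jaw":[-1,-1,-1,-1,-1,-1,-1,-1,-1,-1,-1]}'
python3 - <<'E'
from h import *
s,R=st()
c=eyes.camera("top"); joints(c,(195,150,370,280)); cv2.imwrite("pics/t4.png",cv2.resize(c["frame"][150:285,190:375],None,fx=4,fy=4))
c=eyes.camera("scene"); joints(c,(300,130,390,220))
print(totool(R,np.r_[np.array((2,-106))-tot(s["tcp_pos"]),142-s["tcp_pos"][2]]))
E
```

```text
time_s: 9.8
tcp_pos: [522.7, -47.6, 204.9]
ee_rot: [0.707, 0.048, -0.049, -0.704]
contact_force: [0.1, -0.6, -0.2]
grip_width: 0.4
t 9.8 tcp [522.7 -47.6 204.9] tester [  -2.7 -108.2] F [ 0.1 -0.6 -0.2] w 0.4
tool axes (rows x,y,z in tester frame)
 [[ 1.    -0.014 -0.002]
 [-0.002 -0.004 -1.   ]
 [ 0.014  1.    -0.004]]
red (45, [248.7, 201.9], [245, 198, 8, 9]) [49.1 84.1] r 54.7 wheel -0.722
red (10, [368.2, 176.0], [367, 175, 4, 3]) [51.5 83.7] r 56.7 wheel -0.746
pin (36, [315.1, 178.7], [314, 173, 4, 12]) [  9.  -73.9] r 101.5 ang -0.502
[ 4.8 62.9  2.5]
```

Wheel ≈ -0.72 from the top camera, in the middle of the target notch. Now I'll descend on the outer side of the pin and push it home.

```bash
python3 -m handwheel '{"dr":[[0,0,0],[0,0,0],[0,0,0],[0,0,0],[0,0,0],[0,0,0],[0,0,0],[0,0,0],[0,0,0],[0,0,0],[0,0,0],[0,0,0],[0,0,0],[0,0,0],[0,0,0]],"translation":[[4,25,0],[3,25,0],[0,13,0],[0,0,0],[0,0,4],[0,0,4],[0,0,4],[0,0,4],[0,0,4],[0,0,4],[0,0,4],[0,0,4],[0,0,4],[0,0,4],[0,0,0]],"jaw":[-1,-1,-1,-1,-1,-1,-1,-1,-1,-1,-1,-1,-1,-1,-1]}'
python3 - <<'E'
from h import *
s,R=st()
c=eyes.camera("top"); joints(c,(195,150,370,280))
E
```

```text
time_s: 11.78
tcp_pos: [524.6, -0.6, 143.9]
ee_rot: [0.707, 0.053, -0.049, -0.703]
contact_force: [-0.4, -0.3, -0.1]
grip_width: 0.4
t 11.78 tcp [524.6  -0.6 143.9] tester [  6.3 -62. ] F [-0.4 -0.3 -0.1] w 0.4
tool axes (rows x,y,z in tester frame)
 [[ 1.    -0.008  0.004]
 [ 0.004 -0.006 -1.   ]
 [ 0.008  1.    -0.006]]
red (45, [248.7, 201.9], [245, 198, 8, 9]) [49.1 84.1] r 54.7 wheel -0.722
```

```bash
python3 -m handwheel '{"dr":[[0,0,0],[0,0,0],[0,0,0]],"translation":[[0,0,1.5],[0,0,1.5],[0,0,1]],"jaw":[-1,-1,-1]}'
python3 - <<'E'
from h import *
s,R=st()
E
python3 -m handwheel '{"dr":[[0,0,0],[0,0,0]],"translation":[[0,0,1.5],[0,0,1]],"jaw":[-1,-1]}'
```

```text
time_s: 12.2
tcp_pos: [524.1, 3.2, 143.9]
ee_rot: [0.707, 0.052, -0.049, -0.703]
contact_force: [-0.1, -2.1, 0.5]
grip_width: 0.2
t 12.2 tcp [524.1   3.2 143.9] tester [  6.4 -58.2] F [-0.1 -2.1  0.5] w 0.2
tool axes (rows x,y,z in tester frame)
 [[ 1.    -0.008  0.004]
 [ 0.004 -0.006 -1.   ]
 [ 0.008  1.    -0.006]]
time_s: 12.45
tcp_pos: [523.9, 5.0, 143.9]
ee_rot: [0.708, 0.052, -0.049, -0.703]
contact_force: [1.9, -10.6, -0.4]
grip_width: 0.9
```

Force climbs to 10.6 N at y ≈ -56.5, so the pawl is against its stop. I'll back off, rise and check.

```bash
python3 -m handwheel '{"dr":[[0,0,0],[0,0,0],[0,0,0],[0,0,0],[0,0,0],[0,0,0],[0,0,0]],"translation":[[0,0,-8],[0,0,-10],[0,-35,0],[0,-35,0],[0,0,-40],[0,0,-40],[0,0,0]],"jaw":[-1,-1,-1,-1,-1,-1,-1]}'
python3 - <<'E'
from h import *
s,R=st()
c=eyes.camera("top"); joints(c,(195,150,370,280)); cv2.imwrite("pics/t5.png",cv2.resize(c["frame"][150:285,190:375],None,fx=4,fy=4,interpolation=cv2.INTER_CUBIC))
c=eyes.camera("scene"); joints(c,(300,130,390,220))
E
```

```text
time_s: 13.32
tcp_pos: [537.5, -96.5, 216.6]
ee_rot: [0.707, 0.052, -0.049, -0.703]
contact_force: [0.1, 0.1, 0.5]
grip_width: 0.4
t 13.32 tcp [537.5 -96.5 216.6] tester [   4.6 -158.7] F [0.1 0.1 0.5] w 0.4
tool axes (rows x,y,z in tester frame)
 [[ 1.    -0.008  0.004]
 [ 0.004 -0.006 -1.   ]
 [ 0.008  1.    -0.006]]
red (45, [248.7, 201.9], [245, 198, 8, 9]) [49.1 84.1] r 54.7 wheel -0.722
pin (29, [294.1, 208.3], [291, 206, 7, 6]) [  8.4 -37.6] r 89.3 ang -0.142
red (9, [368.0, 176.0], [367, 175, 3, 3]) [51.2 83.2] r 56.2 wheel -0.752
pin (34, [326.6, 177.8], [325, 173, 4, 11]) [ 21.7 -43.3] r 103.3 ang -0.178
```

View pics/t5.png

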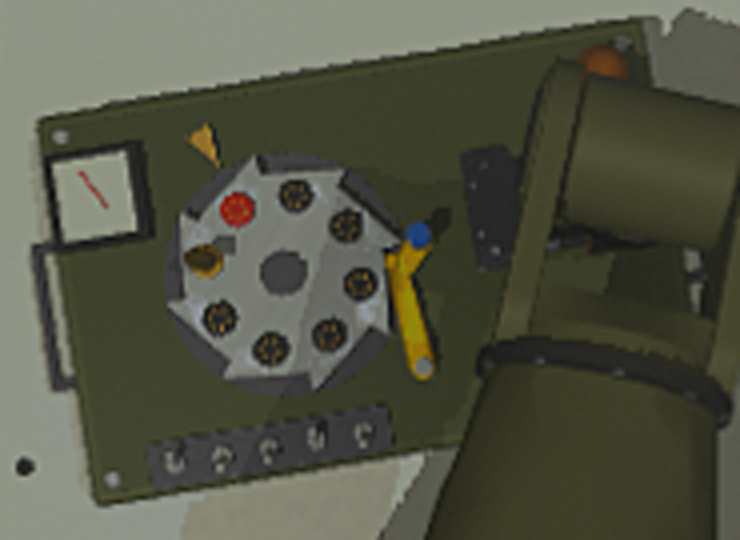

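The top view shows the red socket at (237,209) by the pointer tip (215,160). The pin, at (418,236), is back on its starting home position to within 0.003 rad, and the arm is clear of everything. Handing in.

```bash
python3 -c "
from workcell import manip
print(manip.job_done())"
```

```text
the job is handed in; nothing more can be done
None
```

The turret is back one notch with the red socket at the brass pointer, the pawl is home in the new notch, and the job is handed in. No verdict was reported. I used shut fingers throughout, pushing only, and finished at about 13.3 s of the 64 s allowed.

- **Lift:** I pushed the pin out until the pawl stood at about 0.38 rad. The wheel stayed at about 0.03 rad.
- **Turn:** I pushed the post towards tester +x. The top camera then put the wheel at -0.72 rad, mid-range for the new notch.
- **Seat:** I pushed the pin back until the force reached about 10 N against the stop, then backed off and rose clear.
- **Last checks:** The wheel read -0.722 rad in the top view. The pin was within 0.003 rad of its original home angle, and the tool force was about zero at z = 217 mm.
- **Disagreement:** The scene camera read the wheel at -0.752 rad and put the pin's distance from its pivot at 103 mm instead of 89. It was off in a similar way before anything moved (wheel low by about 0.07 rad, pin at 102 mm), so I relied on the top view.
- **Not measured:** I did not measure the tubes or the counter items again, and nothing in the moves or forces suggested contact with them or the toggles.

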